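# Adjust a cargo-trike drum brake and hold the screw for locking

### The arm

A 6-joint arm with a two-finger parallel gripper is mounted at the origin on the work surface. World frame = base frame: x ahead of the robot, y to its left, z up, the work surface at z = 0. Lengths are in m, angles in rad, forces in N, time in s.
With the tool pointing down it reaches from about 0.325 to 0.775 m from the base axis. Payload 5.5 kg.
Tool frame: the origin (TCP) lies midway between the tips of the shut fingers; the grasp point (between the pads) lies 19 mm behind it (grip_depth is the z of the grasp point in the tool frame, in m); z points along the fingers, y is the direction in which the jaws open and shut (so a half turn about z gives the same grasp; the last joint's range is limited). The gripper opens to 88 mm and grips with 3 to 60 N. Pads are 20 mm wide; open, the fingers measure 115 mm over their backs; the gripper's body (75 mm by 178 mm) begins 61 mm behind the grasp point.
Start: joints at [-1.218, 0.091, 1.231, -0, 1.82, -0.057], TCP at [0.239, -0.55, 0.197] pointing down, gripper open.
Joint ranges: [-2.87, 2.87], [-0.86, 2.18], [0.17, 2.46], [-1.51, 4.65], [0.06, 2.69], [-2.65, 2.65]. Speed limits (rad/s): [2.57, 2.57, 3.01, 3.14, 3.14, 3.14].

### API

Orientations are given as a unit quaternion [w, x, y, z].
In Python, from rig import * gives the robot as it stands.
- The arm moves only by the tool carry_out, never from a script. Its arguments are lists of equal length, an entry for each row: "translation": the shift along the tool's x, y, z in mm, a list of three; "turn": the turn, a rotation vector about the tool's x, y, z in degrees, a list of three. In form: {"translation": [[dx, dy, dz], ...], "turn": [[wx, wy, wz], ...]}. A call has 1 to 5 rows; each row shifts and turns the commanded pose from where the row before left it, along the tool's axes as they then stand; what a row does not reach is not made up. A row lasts 1/10 s, in which the tool goes at most 50 mm and 8.59 degrees, less where a joint would pass 70% of its speed; a pose out of reach is approached as far as the arm can. A call with a gripper value outside its range is refused whole. "grip" is the closure, from 0 (fully open) to 1 (shut), set as the call begins (left out, the last holds). The fingers move at their own pace and stop on an object; "force" is the grip in N (left out, the last holds). Time passes only in rows, so rows that do not move let the fingers close. It gives the time, the measured TCP pose, the force and the opening at its end, in the units of the state.
- observe(): the state, without advancing time (a new reading comes with each control period).
- capture(name): name is "side" or "top"; returns the picture (420x560x3 uint8, blue, green, red); there is no depth.
- get_calibration(name): a dict with "mtx" (3x3 intrinsics, pixels), "rvec" (rotation vector, rad) and "tvec" (3), from world to camera coordinates, as OpenCV has them. Camera axes: x right, y down, z forward; pixel columns grow to the right and rows downward; lengths in m; the calibration is good to about 2 mm. A picture is of the moment at which its call begins. get_calibration takes no time and is no camera call.
- hand_in(): hands the job in, once; it reports no verdict.
The state is a dict: "clock": time; "joint_pos": joint angles; "qd": joint speeds; "joint_torque": joint torques, N m; "eef_pos": TCP position; "ee_rot": TCP orientation; "wrist_force": force on the tool from outside, world axes, zero at the start; "ft_torque": the same for the moment, N m; "gripper_width": finger opening in m.
Only numpy, scipy, OpenCV 4.12 (cv2) and the standard library are available. Lean on these libraries where they do the work, as an engineer would, in place of code of your own. Each camera call takes 0.05 s, during which the arm holds its last target. There are 200 camera calls.

### The job

Adjust the trike brake bolted to the bench: press its pedal all the way down to its stop for a moment to centre the shoes, and let it come right back up. Then turn the winged thumbscrew on top of the drum clockwise (seen from above) until it seats, back it off a quarter turn, and finish still gripping the thumbscrew there, so that a mate can tighten the locknut. Leave the spanner, the tin and the wood offcut where they are.

Things in the scene. Friction and masses are not known exactly. Their poses are not given: they have to be found in the camera images.
- brake: Fixed brake unit: grey plate 240 (x) by 360 (y) by 10 mm; near its +y end a lying aluminium drum (diameter 120, width 75 mm, axis y) with a 44 mm square boss on top, 149 mm above the bench, under the thumbscrew; near its -y end the pedal. Origin: centre of the plate's underside, z up. In its frame the thumbscrew's axis is at (30, 90) mm, the pedal's hinge at (60, -100, 45) mm. Place and yaw vary.
- pedal_pad (a point): Centre of the top of the pedal's tread, a rubber-topped plate 60 (x) by 80 (y) mm on an arm hinged on a cross shaft along y. At rest it is at (-58, -100, 85) mm in the brake's frame, sloping 14 degrees with its free -x edge high; at the stop, after 37 mm of travel, at (-64, -100, 48) mm and nearly level.
- pedal (a joint): Pedal angle in rad: 0 at rest (up), 0.30 at the stop (fully down). The spring needs about 4 N at the tread to start and 9 N at the stop; the pedal springs back up when let go.
- screw_wing (a point): Centre of the dark steel thumbscrew's upright flat wing, 48 mm long, 10 mm thick, 28 mm high, on its vertical axis, 186 mm above the bench (37 mm above the boss; the wing's underside is 24 mm above it). Grip it across its thickness from above. x runs through the wing's thickness, y along its length, z up; they turn with the screw.
- thumbscrew (a joint): Thumbscrew angle, rad: 0 seated (hard stop, wing parallel to the plate's long side), negative when backed off, growing clockwise seen from above. Starts backed off by 0.5 to 1.25. A quarter turn back from the seat (-1.571) the wing is square to the long side. Friction (0.05 N m) keeps it where it is left, so it can be regripped; it does not rise noticeably.
- spanner: Bystander: steel spanner 170 mm long lying on the bench on the robot's side of the plate; origin under its middle, x along it.
- tin: Bystander: steel tin, diameter 72 mm, 62 mm high, standing beyond the plate's +y end; origin at the centre of its underside.
- offcut: Bystander: wood offcut 50 by 200 by 35 mm lying on the bench beyond the plate's far (+x) side; origin at the centre of its underside, y along it.

How it is judged:
By the outcome, as a careful person would: the job done as asked, in the order asked, and still so for the second after the job is handed in, while the arm keeps its last pose, push and grip.
It also fails if it takes over 51 s, if anything falls off the work surface, if the arm or the gripper's body presses on something with over 40 N, if the wrist force passes 120 N, or if a joint passes its speed limit or range.

## Working session

There is one attempt and no reset: what is moved stays moved. The work goes in short steps, Python scripts to look and compute and a tool call to move; the robot and the scene stay as the last step left them, time stands still between calls to the robot, and variables do not carry over. Pictures are saved under pics/ and viewed, about 8 in all and at most 12, crops included, and the job is handed in when it is done.

Besides the shell and the picture viewer there is one more tool, called after "Emit:" as name(argument=value, ...), one argument or row to a line, values as JSON. carry_out: Moves the arm, as the interface text tells. Its arguments: {"type":"object","properties":{"translation":{"type":"array","items":{"type":"array","items":{"type":"number"}}},"turn":{"type":"array","items":{"type":"array","items":{"type":"number"}}},"grip":{"type":"number"},"force":{"type":"number"}},"required":["translation","turn"]}

```bash
ls; mkdir -p pics
python3 - <<'E'
from rig import *
import cv2
print(observe())
for n in("top","side"):
    cv2.imwrite(f"pics/{n}0.png",capture(n)); print(n,get_calibration(n))
E
```

```text
pics
{'clock': 0.0, 'joint_pos': array([-1.21769239e+00,  9.18758645e-02,  1.23185394e+00,  8.76122403e-06,
        1.81981102e+00, -5.66921384e-02]), 'qd': array([-0.00168444, -0.0010887 , -0.00042942, -0.00056333, -0.00217746,
        0.00278127]), 'joint_torque': array([-2.24262840e-03, -4.46460378e+01, -4.06445682e+01,  6.94398070e-02,
        2.93813855e-02, -1.06736688e-04]), 'eef_pos': array([ 0.2389405 , -0.54999731,  0.19601479]), 'ee_rot': array([-9.64033924e-04,  9.79081053e-01,  2.03468286e-01, -1.39637259e-04]), 'wrist_force': array([-0.30335285,  0.12192651, -0.26206375]), 'ft_torque': array([ 0.02593965, -0.05203448, -0.01269363]), 'gripper_width': 0.08759814352053458}
top {'mtx': array([[419.51098238,   0.        , 281.55230542],
       [  0.        , 419.51098238, 210.42142539],
       [  0.        ,   0.        ,   1.        ]]), 'rvec': array([ 1.96915187, -2.23549461,  0.24748918]), 'tvec': array([0.1780736 , 0.60413311, 0.67023102])}
side {'mtx': array([[421.78257698,   0.        , 275.96724511],
       [  0.        , 421.78257698, 216.37999873],
       [  0.        ,   0.        ,   1.        ]]), 'rvec': array([ 0.51646796, -2.60407137,  1.35947886]), 'tvec': array([0.60868102, 0.18983297, 0.67712861])}
```

View pics/top0.png

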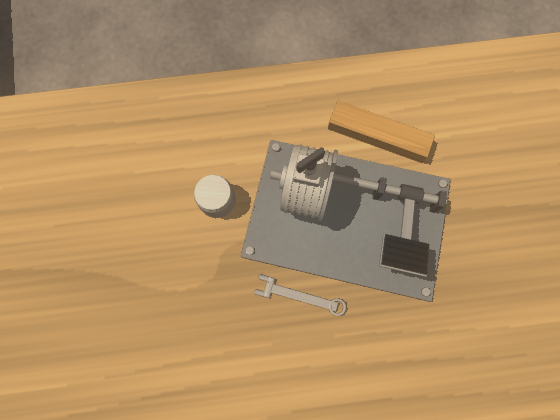

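View pics/side0.png

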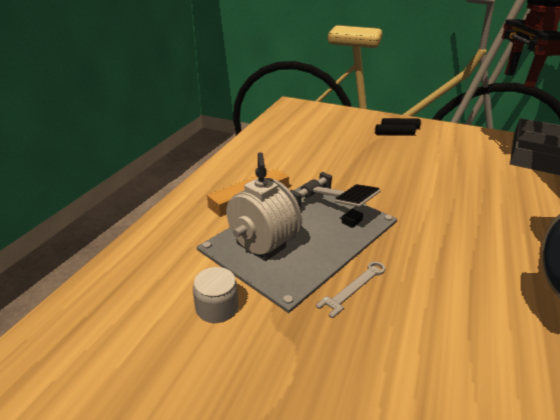

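The top view shows the plate corners at about (270,141), (242,257), (433,300) and (450,180). The wing runs from (299,167) to (324,152) and the tread is centred near (406,254). In the side view the plate corners are at (201,248), (288,306) and (396,219).

```bash
cat > h.py <<'E'
from rig import *
import cv2, numpy as np
from scipy.optimize import least_squares
from scipy.spatial.transform import Rotation as R
def proj(n,P):
    c=get_calibration(n); return cv2.projectPoints(np.array(P,float).reshape(-1,1,3),c["rvec"],c["tvec"],c["mtx"],None)[0][:,0]
def atz(n,uv,z):
    c=get_calibration(n); M=cv2.Rodrigues(c["rvec"])[0]; o=-M.T@c["tvec"]
    d=M.T@np.linalg.inv(c["mtx"])@[*uv,1]; return o+d*(z-o[2])/d[2]
def w(p,P):
    P=np.array(P,float).reshape(-1,3)/1000; c,s=np.cos(p[2]),np.sin(p[2])
    return np.c_[P[:,0]*c-P[:,1]*s+p[0],P[:,0]*s+P[:,1]*c+p[1],P[:,2]]
def tool():
    o=observe(); q=o["ee_rot"]; return o,R.from_quat([q[1],q[2],q[3],q[0]])
def wingdir(t): # brake-frame unit vector along wing length at screw angle t (cw growth)
    return [np.sin(t),np.cos(t),0]
E
python3 - <<'E'
from h import *
T=[[120,180,10],[-120,180,10],[-120,-180,10],[120,-180,10]]
tuv=np.array([[270,141],[242,257],[433,300],[450,180]],float); S=T[:3]; suv=np.array([[201,248],[288,306],[396,219]],float)
f=lambda p:np.r_[(proj("top",w(p,T))-tuv).ravel(),(proj("side",w(p,S))-suv).ravel()]
r=least_squares(f,[.55,0,0]); p=r.x; print(p,np.degrees(p[2]),r.fun.round(1)); np.save("p.npy",p)
a=atz("top",(299,167),.195);b=atz("top",(324,152),.195); d=(b-a)
print("wing",a,b,np.linalg.norm(d),(a+b)/2,"pred",w(p,[30,90,186]),"pad",w(p,[-58,-100,85]))
ang=np.degrees(np.arctan2(d[1],d[0])-p[2]-np.pi/2); print("cw angle from y deg",((-ang+90)%180)-90)
print("pad px",proj("top",w(p,[-58,-100,85])),proj("side",w(p,[-58,-100,85])))
for n in("top","side"):
    im=cv2.imread(f"pics/{n}0.png")
    c=proj(n,w(p,[30,90,190]))[0]; x,y=map(int,c); 
    k=im[y-30:y+30,x-40:x+40]; k=cv2.resize(k,None,fx=5,fy=5,interpolation=cv2.INTER_CUBIC); print(n,x-40,y-30)
    cv2.circle(k,tuple(((c-[x-40,y-30])*5).astype(int)),3,(0,0,255),-1); globals()[n]=k
cv2.imwrite("pics/crop.png",np.hstack([top,side]))
E
```

```text
[ 0.6067668  -0.02497556 -0.35194134] -20.164753434549006 [ 0.5 -1.7 -1.2  0.2  0.4  1.7  1.5 -2.  -4.1 -2.2  2.4  3.   2.  -1.5]
wing [0.65545918 0.06936296 0.195     ] [0.67410476 0.02900412 0.195     ] 0.04445777476978984 [0.66478197 0.04918354 0.195     ] pred [[0.66595283 0.04916629 0.186     ]] pad [[ 0.51784981 -0.09885228  0.085     ]]
cw angle from y deg -44.961447793948366
pad px [[406.98823083 253.42697026]] [[358.02164872 191.71131549]]
top 271 129
side 222 133
```

View pics/crop.png

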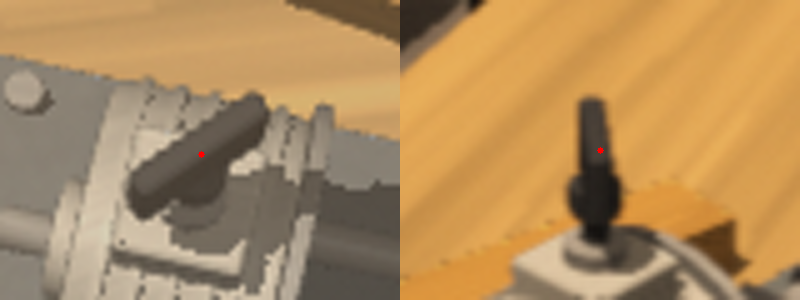

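Emit:
carry_out(
  translation=[
    [36,-25,0],
    [36,-25,0],
    [36,-25,0],
    [36,-25,0],
    [36,-25,0],
  ],
  turn=[
    [0,0,0],
    [0,0,0],
    [0,0,0],
    [0,0,0],
    [0,0,0],
  ],
  grip=1,
  force=20,
)

```text
clock: 0.6
eef_pos: [0.3548, -0.3623, 0.1966]
ee_rot: [-0.0, 0.979, 0.203, -0.0]
wrist_force: [0.6, -0.9, 0.3]
gripper_width: 0.0512
```

Emit:
carry_out(
  translation=[
    [36,-25,0],
    [36,-25,0],
    [36,-25,0],
    [36,-25,0],
    [36,-25,0],
  ],
  turn=[
    [0,0,0],
    [0,0,0],
    [0,0,0],
    [0,0,0],
    [0,0,0],
  ],
)

```text
clock: 1.1
eef_pos: [0.4701, -0.1759, 0.1968]
ee_rot: [-0.0, 0.979, 0.203, -0.0]
wrist_force: [0.4, -0.4, 0.7]
gripper_width: 0.0112
```

Emit:
carry_out(
  translation=[
    [36,-25,20],
    [36,-25,20],
    [0,0,30],
    [0,0,0],
    [0,0,0],
  ],
  turn=[
    [0,0,0],
    [0,0,0],
    [0,0,0],
    [0,0,0],
    [0,0,0],
  ],
)

```text
clock: 1.6
eef_pos: [0.5152, -0.1032, 0.1268]
ee_rot: [-0.0, 0.979, 0.203, -0.001]
wrist_force: [0.6, -0.1, 0.2]
gripper_width: 0.0004
```

```bash
cat > s.py <<'E'
from h import *
import sys
o,r=tool(); p=np.load("p.npy"); M=r.as_matrix()
print(o["clock"].__round__(2),o["eef_pos"].round(4),"F",o["wrist_force"].round(1),"T",o["ft_torque"].round(2),"w",round(o["gripper_width"],4))
print("z",M[:,2].round(3),"yaw x",round(np.degrees(np.arctan2(M[1,0],M[0,0])),2))
if len(sys.argv)>1:
    t=w(p,eval(sys.argv[1]))[0]; print("target",t.round(4),"delta tool mm",((t-o["eef_pos"])@M*1000).round(1))
E
python3 s.py [-58,-100,92]
python3 - <<'E'
from h import *
a=capture("top")[180:340,300:500];b=capture("side")[100:260,280:480]
cv2.imwrite("pics/c1.png",cv2.resize(np.hstack([a,b]),None,fx=2,fy=2,interpolation=cv2.INTER_CUBIC))
E
```

```text
1.6 [ 0.5152 -0.1032  0.1268] F [ 0.6 -0.1  0.2] T [-0.03  0.01  0.02] w 0.0004
z [-0.002  0.    -1.   ] yaw x 23.47
target [ 0.5178 -0.0989  0.092 ] delta tool mm [ 4.2 -2.9 34.8]
```

View pics/c1.png

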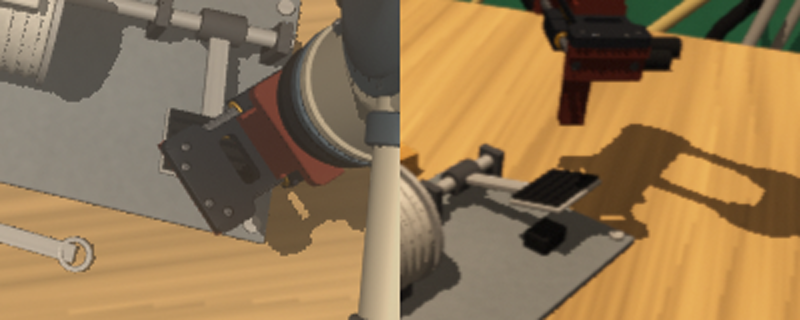

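Emit:
carry_out(
  translation=[
    [4,-3,16],
    [0,0,16],
    [-1,-1,8],
    [-1,-1,8],
    [0,0,8],
  ],
  turn=[
    [0,0,0],
    [0,0,0],
    [0,0,0],
    [0,0,0],
    [0,0,0],
  ],
)

```text
clock: 2.2
eef_pos: [0.5153, -0.0977, 0.0703]
ee_rot: [-0.0, 0.979, 0.203, -0.0]
wrist_force: [-1.0, 0.7, 0.7]
gripper_width: 0.0002
```

Emit:
carry_out(
  translation=[
    [-1,-1,6],
    [-1,-1,6],
    [0,0,5],
    [0,0,3],
    [0,0,0],
  ],
  turn=[
    [0,0,0],
    [0,0,0],
    [0,0,0],
    [0,0,0],
    [0,0,0],
  ],
)

```text
clock: 2.7
eef_pos: [0.513, -0.0966, 0.0511]
ee_rot: [-0.0, 0.979, 0.203, -0.0]
wrist_force: [-0.7, 1.3, 3.3]
gripper_width: 0.0006
```

```bash
python3 s.py [-64,-100,48]
python3 - <<'E'
from h import *
a=capture("top")[180:340,300:500];b=capture("side")[120:280,280:480]
cv2.imwrite("pics/c2.png",cv2.resize(np.hstack([a,b]),None,fx=2,fy=2,interpolation=cv2.INTER_CUBIC))
E
python3 s.py
```

```text
2.7 [ 0.513  -0.0966  0.0511] F [-0.7  1.3  3.3] T [ 0.15  0.26 -0.05] w 0.0006
z [-0.  0. -1.] yaw x 23.48
target [ 0.5122 -0.0968  0.048 ] delta tool mm [-0.8 -0.1  3.1]
2.8 [ 0.5131 -0.0967  0.0516] F [-1.   1.1  3.7] T [ 0.1   0.33 -0.05] w 0.0003
z [ 0. -0. -1.] yaw x 23.48
```

View pics/c2.png

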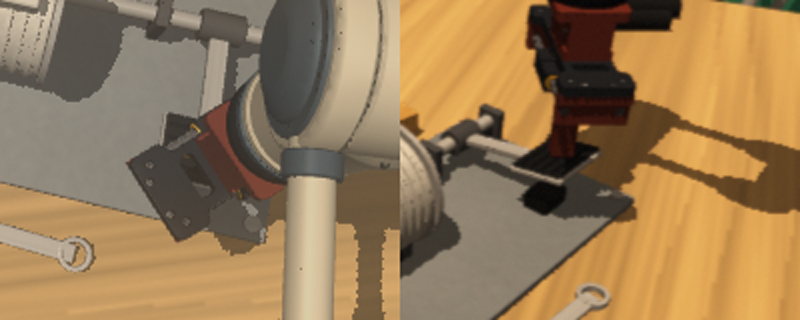

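Emit:
carry_out(
  translation=[
    [0,0,2],
    [0,0,1],
    [0,0,1],
    [0,0,0],
  ],
  turn=[
    [0,0,0],
    [0,0,0],
    [0,0,0],
    [0,0,0],
  ],
)

```text
clock: 3.2
eef_pos: [0.513, -0.0966, 0.047]
ee_rot: [-0.0, 0.979, 0.203, -0.0]
wrist_force: [-1.3, 0.5, 4.6]
gripper_width: 0.0008
```

Emit:
carry_out(
  translation=[
    [0,0,1],
    [0,0,1],
    [0,0,0],
  ],
  turn=[
    [0,0,0],
    [0,0,0],
    [0,0,0],
  ],
)

```text
clock: 3.5
eef_pos: [0.5129, -0.0966, 0.045]
ee_rot: [-0.0, 0.979, 0.203, -0.0]
wrist_force: [-1.7, 0.8, 4.6]
gripper_width: 0.0004
```

Run:
```python
from h import *
p=np.load("p.npy")
def tread(a):
    # corners: hinge (60,-100,45); rest local, rotate about y so that -x side goes down
    c0=np.array([-58,-100,85.]);s=np.radians(14);ux=np.array([np.cos(s),0,-np.sin(s)])
    P=np.array([c0+i*30*ux+np.array([0,j*40,0]) for i,j in((-1,-1),(-1,1),(1,1),(1,-1),(0,0))])
    h=np.array([60,-100,45.]); return (P-h)@R.from_rotvec([0,-a,0]).as_matrix().T+h
for a in(0,.15,.3): print(a,tread(a)[4].round(0),proj("side",w(p,tread(a))).round(0).tolist())
print("tip at .0516",proj("side",[.513,-.0966,.0516]),"now",proj("side",[.513,-.0966,.045]))
o,r=tool(); print(o["joint_pos"].round(3))
b=capture("side")[150:250,300:440]
b=cv2.resize(b,None,fx=5,fy=5,interpolation=cv2.INTER_CUBIC)
for a,c in((0,(255,0,0)),(.3,(0,0,255))):
    cv2.polylines(b,[((proj("side",w(p,tread(a)[:4]))-[300,150]+.5)*5).astype(int)],True,c,1)
t=((proj("side",[observe()["eef_pos"]])[0]-[300,150]+.5)*5).astype(int); cv2.circle(b,tuple(map(int,t)),4,(0,255,0),-1)
cv2.imwrite("pics/c3.png",b)
```

```text
0 [ -58. -100.   85.] [[381.0, 186.0], [360.0, 202.0], [334.0, 197.0], [356.0, 183.0], [358.0, 192.0]]
0.15 [ -63. -100.   67.] [[382.0, 197.0], [361.0, 213.0], [335.0, 203.0], [357.0, 189.0], [359.0, 200.0]]
0.3 [ -65. -100.   48.] [[381.0, 206.0], [360.0, 223.0], [335.0, 210.0], [357.0, 195.0], [358.0, 208.0]]
tip at .0516 [[357.98165574 206.48493311]] now [[357.56755482 209.12694967]]
[-0.251 -0.095  1.687  0.     1.551  0.91 ]
```

View pics/c3.png

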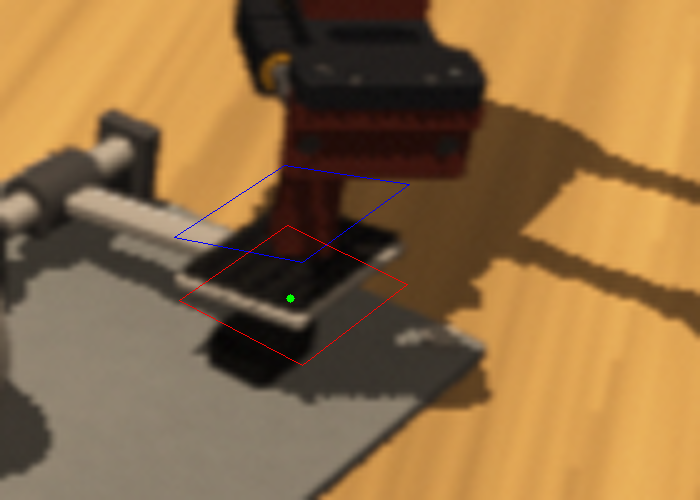

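Run:
```python
from h import *
print(proj("side",[.5152,-.1032,.1268]),"visual (365.5,162)")
p=np.load("p.npy")
# fits separately
T=[[120,180,10],[-120,180,10],[-120,-180,10],[120,-180,10]]
tuv=np.array([[270,141],[242,257],[433,300],[450,180]],float)
suv=np.array([[201,248],[288,306],[396,219]],float)
for n,u,P in(("top",tuv,T),("side",suv,T[:3])):
    r=least_squares(lambda q:(proj(n,w(q,P))-u).ravel(),p);print(n,r.x,r.fun.round(1))
im=cv2.imread("pics/top0.png")
im2=cv2.imread("pics/side0.png")
for I,n in((im,"top"),(im2,"side")):
    cv2.polylines(I,[np.round(proj(n,w(p,T))).astype(int)],True,(0,0,255),1)
a=cv2.resize(im[120:320,200:480],(560,400));b=cv2.resize(im2[160:340,180:420],(480,360))
cv2.imwrite("pics/c4.png",cv2.copyMakeBorder(np.vstack([a[:,:560],cv2.copyMakeBorder(im2[190:320,:],0,0,0,0,0)[:,0:560]]),0,0,0,0,0))
```

```text
[[362.58578573 172.94812534]] visual (365.5,162)
top [ 0.60619702 -0.02432328 -0.34878974] [-0.1 -1.2 -1.4  0.9  0.4  1.8  1.1 -2. ]
side [ 0.6073915  -0.02688815 -0.35729445] [-3.9 -3.2  1.8  2.   2.1 -1.7]
```

View pics/c4.png

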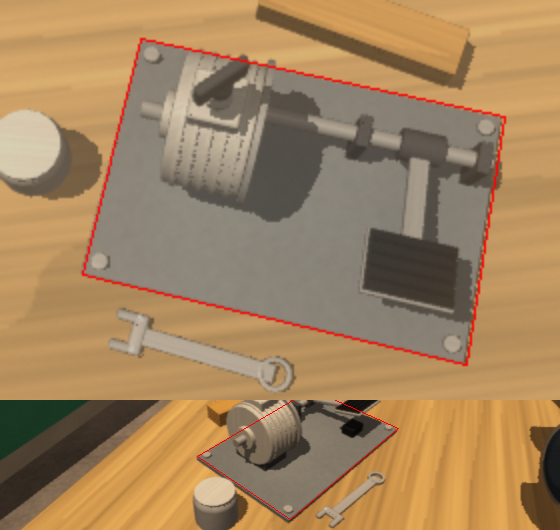

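The visible fingertip sits about 11 px, or roughly 23 mm, above where the reported TCP projects. The pedal is only about half down, which fits the measured force. So I'll keep pressing and use force to find the stop.

Emit:
carry_out(
  translation=[
    [0,0,5],
    [0,0,5],
    [0,0,3],
    [0,0,0],
  ],
  turn=[
    [0,0,0],
    [0,0,0],
    [0,0,0],
    [0,0,0],
  ],
)

```text
clock: 3.95
eef_pos: [0.5126, -0.0965, 0.0318]
ee_rot: [-0.0, 0.979, 0.203, -0.0]
wrist_force: [-3.7, 0.9, 5.7]
gripper_width: 0.0004
```

Emit:
carry_out(
  translation=[
    [0,0,2],
    [0,0,2],
    [0,0,0],
  ],
  turn=[
    [0,0,0],
    [0,0,0],
    [0,0,0],
  ],
)

```text
clock: 4.25
eef_pos: [0.5127, -0.0965, 0.0282]
ee_rot: [-0.0, 0.979, 0.204, -0.0]
wrist_force: [-4.3, 2.1, 6.9]
gripper_width: 0.0005
```

Emit:
carry_out(
  translation=[
    [0,0,2],
    [0,0,1],
    [0,0,0],
  ],
  turn=[
    [0,0,0],
    [0,0,0],
    [0,0,0],
  ],
)

```text
clock: 4.55
eef_pos: [0.5127, -0.0965, 0.0255]
ee_rot: [-0.0, 0.979, 0.204, -0.0]
wrist_force: [-4.6, 1.6, 7.0]
gripper_width: 0.0003
```

Emit:
carry_out(
  translation=[
    [-1,-1,1],
    [-1,-1,1],
    [0,0,0],
  ],
  turn=[
    [0,0,0],
    [0,0,0],
    [0,0,0],
  ],
)

```text
clock: 4.85
eef_pos: [0.5126, -0.0965, 0.0249]
ee_rot: [0.002, 0.979, 0.203, 0.003]
wrist_force: [2.9, -1.8, 7.8]
gripper_width: 0.0007
```

Emit:
carry_out(
  translation=[
    [0,0,1],
    [0,0,1],
    [0,0,0],
  ],
  turn=[
    [0,0,0],
    [0,0,0],
    [0,0,0],
  ],
)

```text
clock: 5.15
eef_pos: [0.5125, -0.0964, 0.0231]
ee_rot: [0.001, 0.979, 0.203, 0.003]
wrist_force: [1.7, -0.5, 7.8]
gripper_width: 0.0003
```

Emit:
carry_out(
  translation=[
    [0,0,1],
    [0,0,1],
    [0,0,0],
  ],
  turn=[
    [0,0,0],
    [0,0,0],
    [0,0,0],
  ],
)

```text
clock: 5.45
eef_pos: [0.5127, -0.0964, 0.0229]
ee_rot: [0.002, 0.979, 0.203, 0.003]
wrist_force: [-3.9, 0.0, 17.1]
gripper_width: 0.0004
```

Emit:
carry_out(
  translation=[
    [0,0,0.5],
    [0,0,0],
  ],
  turn=[
    [0,0,0],
    [0,0,0],
  ],
)

```text
clock: 5.65
eef_pos: [0.5126, -0.0965, 0.0229]
ee_rot: [0.002, 0.979, 0.203, 0.003]
wrist_force: [-5.7, 0.4, 18.7]
gripper_width: 0.0007
```

Run:
```python
from h import *
b=capture("side")[150:250,300:440]
cv2.imwrite("pics/c5.png",cv2.resize(b,None,fx=5,fy=5,interpolation=cv2.INTER_CUBIC))
```

```text
(no output)
```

View pics/c5.png

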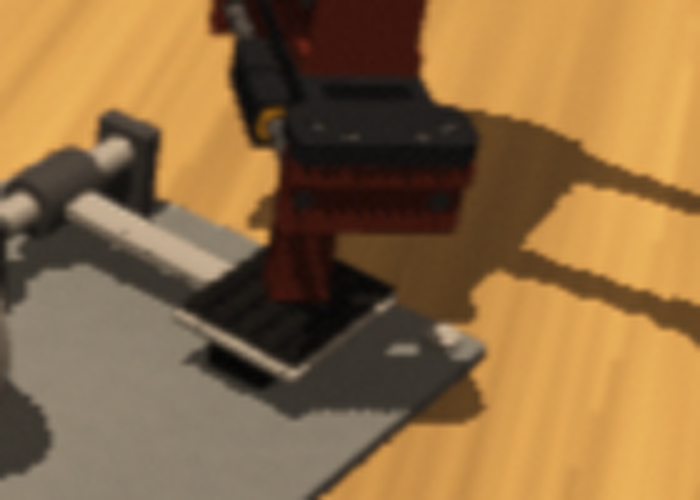

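The tread lies flat on the stop block and force jumped from 8 N to 18 N with no further travel, so the pedal is at its stop. I'll release it, rise, and turn to the wing's yaw.

Emit:
carry_out(
  translation=[
    [0,0,-15],
    [0,0,-20],
    [0,0,-20],
    [0,0,-20],
    [0,0,-20],
  ],
  turn=[
    [0,0,0],
    [0,0,0],
    [0,0,0],
    [0,0,-8],
    [0,0,-8],
  ],
)

```text
clock: 6.2
eef_pos: [0.5103, -0.0957, 0.1137]
ee_rot: [0.0, 0.94, 0.34, -0.0]
wrist_force: [-0.3, 0.6, 0.3]
gripper_width: 0.0004
```

Emit:
carry_out(
  translation=[
    [0,0,-20],
    [0,0,-20],
    [0,0,-20],
    [0,0,-20],
    [0,0,-20],
  ],
  turn=[
    [0,0,-8],
    [0,0,-8],
    [0,0,-8],
    [0,0,-8],
    [0,0,-8],
  ],
  grip=0,
)

```text
clock: 6.7
eef_pos: [0.5105, -0.0958, 0.2136]
ee_rot: [-0.0, 0.767, 0.641, -0.0]
wrist_force: [0.1, -0.6, -0.3]
gripper_width: 0.0371
```

Emit:
carry_out(
  translation=[
    [0,0,0],
    [0,0,0],
    [0,0,0],
    [0,0,0],
    [0,0,0],
  ],
  turn=[
    [0,0,-8],
    [0,0,-8],
    [0,0,-8],
    [0,0,-8],
    [0,0,-3],
  ],
)

```text
clock: 7.2
eef_pos: [0.5106, -0.0958, 0.2128]
ee_rot: [-0.0, 0.539, 0.842, -0.0]
wrist_force: [-0.3, 0.4, -1.0]
gripper_width: 0.077
```

```bash
python3 s.py [30,90,186]
```

```text
7.2 [ 0.5106 -0.0958  0.2128] F [-0.3  0.4 -1. ] T [ 0.01 -0.06 -0.01] w 0.077
z [-0. -0. -1.] yaw x 114.74
target [0.666  0.0492 0.186 ] delta tool mm [ 66.6 201.8  26.8]
```

Emit:
carry_out(
  translation=[
    [13.3,40.4,0],
    [13.3,40.4,0],
    [13.3,40.4,0],
    [13.3,40.4,0],
    [13.3,40.2,0],
  ],
  turn=[
    [0,0,0],
    [0,0,0],
    [0,0,0],
    [0,0,0],
    [0,0,0],
  ],
)

```text
clock: 7.7
eef_pos: [0.6678, 0.0497, 0.2126]
ee_rot: [-0.0, 0.541, 0.841, -0.0]
wrist_force: [0.5, 0.3, 1.1]
gripper_width: 0.0877
```

Emit:
carry_out(
  translation=[
    [0,0,10],
    [0,0,10],
  ],
  turn=[
    [0,0,0],
    [0,0,0],
  ],
)

```text
clock: 7.9
eef_pos: [0.6667, 0.0489, 0.191]
ee_rot: [-0.001, 0.541, 0.841, -0.001]
wrist_force: [-0.1, -0.4, -0.9]
gripper_width: 0.0878
```

```bash
python3 s.py [30,90,186]
python3 - <<'E'
from h import *
a=capture("top")[70:270,200:480];b=capture("side")[60:260,160:440]
cv2.imwrite("pics/c6.png",cv2.resize(np.vstack([a,b]),None,fx=1.5,fy=1.5,interpolation=cv2.INTER_CUBIC))
print(proj("side",observe()["eef_pos"]+[0,0,.025]))
E
```

```text
7.9 [0.6667 0.0489 0.191 ] F [-0.1 -0.4 -0.9] T [-0.   -0.08  0.01] w 0.0878
z [-0.002 -0.001 -1.   ] yaw x 114.55
target [0.666  0.0492 0.186 ] delta tool mm [ 0.5 -0.6  5. ]
[[262.78285115 149.12991461]]
```

View pics/c6.png

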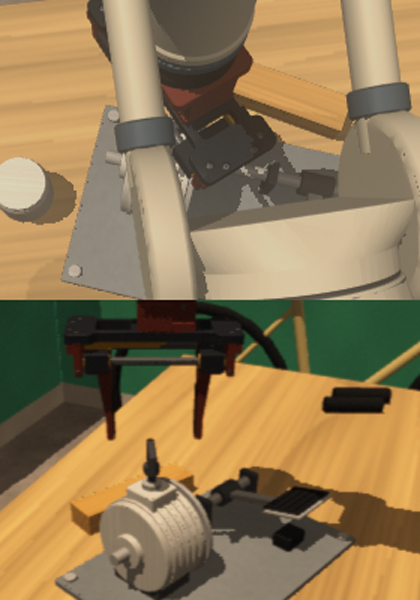

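Emit:
carry_out(
  translation=[
    [0,0,15],
    [0,0,15],
    [0,0,15],
    [0,0,4],
    [0,0,0],
  ],
  turn=[
    [0,0,0],
    [0,0,0],
    [0,0,0],
    [0,0,0],
    [0,0,0],
  ],
)

```text
clock: 8.5
eef_pos: [0.6657, 0.0482, 0.1434]
ee_rot: [-0.001, 0.541, 0.841, -0.001]
wrist_force: [0.9, -0.4, -0.2]
gripper_width: 0.0879
```

Emit:
carry_out(
  translation=[
    [0,0,0],
    [0,0,0],
    [0,0,0],
    [0,0,0],
    [0,0,0],
  ],
  turn=[
    [0,0,0],
    [0,0,0],
    [0,0,0],
    [0,0,0],
    [0,0,0],
  ],
  grip=1,
  force=8,
)

```text
clock: 9.0
eef_pos: [0.6666, 0.0486, 0.1449]
ee_rot: [0.0, 0.541, 0.841, 0.0]
wrist_force: [-0.0, -0.1, 0.4]
gripper_width: 0.0512
```

Emit:
carry_out(
  translation=[
    [0,0,0],
    [0,0,0],
    [0,0,0],
    [0,0,0],
    [0,0,0],
  ],
  turn=[
    [0,0,0],
    [0,0,0],
    [0,0,0],
    [0,0,0],
    [0,0,0],
  ],
)

```text
clock: 9.5
eef_pos: [0.6688, 0.0496, 0.1447]
ee_rot: [0.002, 0.541, 0.841, 0.002]
wrist_force: [10.2, 3.3, -2.7]
gripper_width: 0.0195
```

```bash
python3 s.py [30,90,186]
python3 - <<'E'
from h import *
b=capture("side")[110:210,200:340]
cv2.imwrite("pics/c7.png",cv2.resize(b,None,fx=5,fy=5,interpolation=cv2.INTER_CUBIC))
E
```

```text
9.5 [0.6688 0.0496 0.1447] F [10.2  3.3 -2.7] T [ 0.52 -1.78 -0.02] w 0.0195
z [ 0.006  0.002 -1.   ] yaw x 114.53
target [0.666  0.0492 0.186 ] delta tool mm [  0.7  -2.6 -41.4]
```

View pics/c7.png

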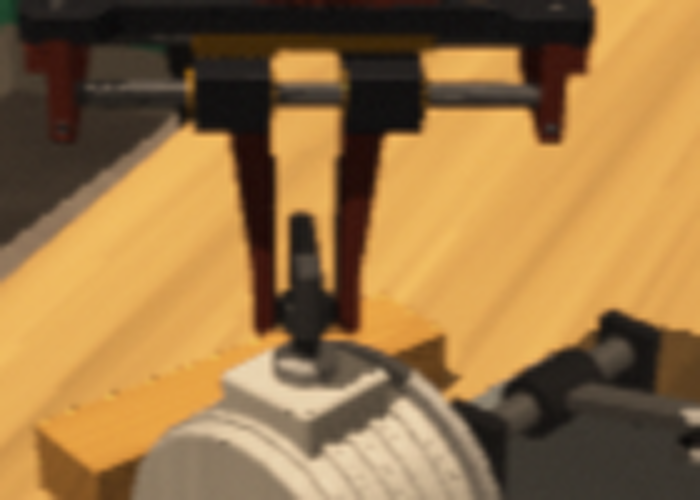

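The side view shows the tips at row 330, closed on the round hub about 10 mm below the wing (opening 19.5 mm). The tool was pushed about +3 mm along tool y. I'll open, rise 15 mm, shift 3 mm, and regrip on the wing.

Emit:
carry_out(
  translation=[
    [0,0,0],
    [0,0,0],
    [0,0,0],
    [0,3,-8],
    [0,0,-7],
  ],
  turn=[
    [0,0,0],
    [0,0,0],
    [0,0,0],
    [0,0,0],
    [0,0,0],
  ],
  grip=0.6,
)

```text
clock: 10.05
eef_pos: [0.6693, 0.0498, 0.1602]
ee_rot: [-0.0, 0.541, 0.841, -0.0]
wrist_force: [0.8, -0.3, -0.9]
gripper_width: 0.0351
```

Emit:
carry_out(
  translation=[
    [0,0,0],
    [0,0,0],
    [0,0,0],
    [0,0,0],
    [0,0,0],
  ],
  turn=[
    [0,0,0],
    [0,0,0],
    [0,0,0],
    [0,0,0],
    [0,0,0],
  ],
  grip=1,
  force=8,
)

```text
clock: 10.55
eef_pos: [0.6688, 0.0498, 0.1593]
ee_rot: [-0.0, 0.541, 0.841, -0.0]
wrist_force: [-1.8, 0.0, -0.2]
gripper_width: 0.0102
```

```bash
python3 s.py [30,90,186]
python3 - <<'E'
from h import *
b=capture("side")[110:210,200:340]
cv2.imwrite("pics/c8.png",cv2.resize(b,None,fx=5,fy=5,interpolation=cv2.INTER_CUBIC))
E
```

```text
10.55 [0.6688 0.0498 0.1593] F [-1.8  0.  -0.2] T [-0.03  0.08  0.04] w 0.0102
z [-0.001 -0.    -1.   ] yaw x 114.48
target [0.666  0.0492 0.186 ] delta tool mm [  0.7  -2.9 -26.7]
```

View pics/c8.png

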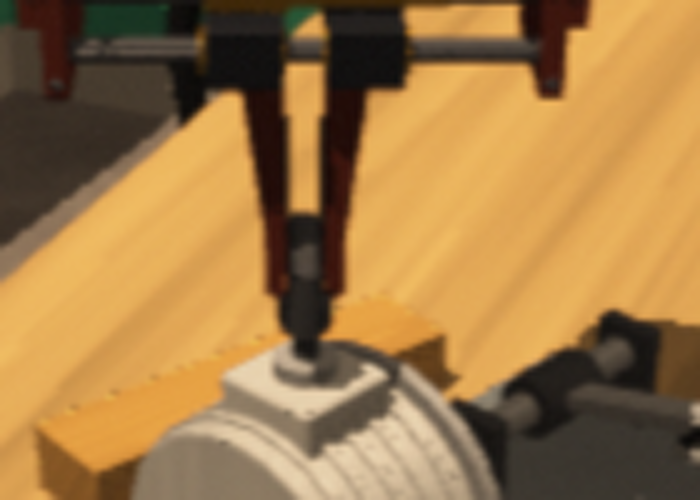

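Emit:
carry_out(
  translation=[
    [0,0,0],
    [0,0,0],
    [0,0,0],
    [0,0,0],
    [0,0,0],
  ],
  turn=[
    [0,0,0],
    [0,0,0],
    [0,0,5],
    [0,0,8],
    [0,0,8],
  ],
  force=30,
)

```text
clock: 11.1
eef_pos: [0.6687, 0.0497, 0.1593]
ee_rot: [-0.0, 0.687, 0.726, -0.001]
wrist_force: [-3.1, -0.1, 0.5]
gripper_width: 0.0098
```

Emit:
carry_out(
  translation=[
    [0,0,0],
    [0,0,0],
    [0,0,0],
    [0,0,0],
  ],
  turn=[
    [0,0,8],
    [0,0,8],
    [0,0,3],
    [0,0,0],
  ],
)

```text
clock: 11.5
eef_pos: [0.6684, 0.0497, 0.1593]
ee_rot: [-0.001, 0.796, 0.605, -0.001]
wrist_force: [-4.1, -0.1, -0.6]
gripper_width: 0.0099
```

```bash
python3 s.py
```

```text
11.5 [0.6684 0.0497 0.1593] F [-4.1 -0.1 -0.6] T [-0.09  0.76 -0.07] w 0.0099
z [-0.002 -0.    -1.   ] yaw x 74.46
```

Emit:
carry_out(
  translation=[
    [0,-1,0],
    [0,0,0],
    [0,0,0],
  ],
  turn=[
    [0,0,1],
    [0,0,1],
    [0,0,0],
  ],
)

```text
clock: 11.8
eef_pos: [0.6684, 0.0497, 0.1593]
ee_rot: [0.0, 0.807, 0.591, -0.0]
wrist_force: [-1.1, -1.8, -2.2]
gripper_width: 0.0095
```

```bash
python3 s.py
```

```text
11.8 [0.6684 0.0497 0.1593] F [-1.1 -1.8 -2.2] T [-0.3   0.05  0.02] w 0.0095
z [ 0. -0. -1.] yaw x 72.45
```

Emit:
carry_out(
  translation=[
    [0,0,0],
    [0,0,0],
    [0,0,0],
  ],
  turn=[
    [0,0,1],
    [0,0,1],
    [0,0,0],
  ],
)

```text
clock: 12.1
eef_pos: [0.6683, 0.0498, 0.1594]
ee_rot: [0.0, 0.817, 0.577, -0.0]
wrist_force: [0.3, -2.4, -3.8]
gripper_width: 0.0098
```

```bash
python3 s.py
```

```text
12.1 [0.6683 0.0498 0.1594] F [ 0.3 -2.4 -3.8] T [-0.43 -0.09 -0.03] w 0.0098
z [ 0. -0. -1.] yaw x 70.42
```

Emit:
carry_out(
  translation=[
    [0,0,0],
    [0,0,0],
  ],
  turn=[
    [0,0,1],
    [0,0,0],
  ],
)

```text
clock: 12.3
eef_pos: [0.6683, 0.0498, 0.1594]
ee_rot: [0.0, 0.822, 0.569, -0.0]
wrist_force: [0.9, -3.3, -3.7]
gripper_width: 0.0097
```

```bash
python3 s.py
```

```text
12.3 [0.6683 0.0498 0.1594] F [ 0.9 -3.3 -3.7] T [-0.56 -0.27 -0.01] w 0.0097
z [ 0. -0. -1.] yaw x 69.43
```

Emit:
carry_out(
  translation=[
    [0,0,0],
    [0,0,0],
  ],
  turn=[
    [0,0,1],
    [0,0,0],
  ],
)

```text
clock: 12.5
eef_pos: [0.6683, 0.0498, 0.1594]
ee_rot: [0.0, 0.827, 0.562, -0.0]
wrist_force: [1.8, -3.8, -4.4]
gripper_width: 0.0097
```

```bash
python3 s.py
```

```text
12.5 [0.6683 0.0498 0.1594] F [ 1.8 -3.8 -4.4] T [-0.65 -0.36  0.38] w 0.0097
z [-0. -0. -1.] yaw x 68.45
```

Emit:
carry_out(
  translation=[
    [0,0,0],
    [0,0,0],
  ],
  turn=[
    [0,0,1],
    [0,0,0],
  ],
)

```text
clock: 12.7
eef_pos: [0.6683, 0.0498, 0.1594]
ee_rot: [0.0, 0.832, 0.555, -0.0]
wrist_force: [2.8, -3.9, -4.9]
gripper_width: 0.0101
```

```bash
python3 s.py
```

```text
12.7 [0.6683 0.0498 0.1594] F [ 2.8 -3.9 -4.9] T [-0.8  -0.41  0.52] w 0.0101
z [ 0. -0. -1.] yaw x 67.44
```

Emit:
carry_out(
  translation=[
    [0,0,0],
    [0,0,0],
  ],
  turn=[
    [0,0,1],
    [0,0,0],
  ],
)

```text
clock: 12.9
eef_pos: [0.6683, 0.0498, 0.1594]
ee_rot: [0.0, 0.837, 0.548, -0.0]
wrist_force: [2.0, -3.7, -5.3]
gripper_width: 0.0101
```

```bash
python3 s.py
```

```text
12.9 [0.6683 0.0498 0.1594] F [ 2.  -3.7 -5.3] T [-0.83 -0.46  0.61] w 0.0101
z [-0. -0. -1.] yaw x 66.42
```

Emit:
carry_out(
  translation=[
    [0,0,0],
    [0,0,0],
    [0,0,0],
    [0,0,0],
    [0,0,0],
  ],
  turn=[
    [0,0,-3],
    [0,0,-6],
    [0,0,-8],
    [0,0,-8],
    [0,0,-8],
  ],
)

```text
clock: 13.4
eef_pos: [0.6686, 0.0498, 0.1594]
ee_rot: [0.0, 0.645, 0.764, 0.0]
wrist_force: [4.1, -4.4, -6.3]
gripper_width: 0.0101
```

Emit:
carry_out(
  translation=[
    [0,0,0],
    [0,0,0],
    [0,0,0],
    [0,0,0],
    [0,0,0],
  ],
  turn=[
    [0,0,-8],
    [0,0,-8],
    [0,0,-8],
    [0,0,-8],
    [0,0,-8],
  ],
)

```text
clock: 13.9
eef_pos: [0.669, 0.05, 0.1594]
ee_rot: [0.001, 0.344, 0.939, 0.0]
wrist_force: [5.9, -2.3, -6.7]
gripper_width: 0.0098
```

Emit:
carry_out(
  translation=[
    [0,0,0],
    [0,0,0],
    [0,0,0],
    [0,0,0],
    [0,0,0],
  ],
  turn=[
    [0,0,-8],
    [0,0,-7],
    [0,0,-5],
    [0,0,0],
    [0,0,0],
  ],
)

```text
clock: 14.4
eef_pos: [0.6691, 0.0502, 0.1594]
ee_rot: [0.001, 0.179, 0.984, 0.0]
wrist_force: [5.2, -2.9, -7.2]
gripper_width: 0.0097
```

```bash
python3 s.py
python3 - <<'E'
from h import *
a=capture("top")[110:210,230:370];b=capture("side")[110:210,200:340]
cv2.imwrite("pics/c9.png",cv2.resize(np.vstack([a,b]),None,fx=3,fy=3,interpolation=cv2.INTER_CUBIC))
E
```

```text
14.4 [0.6691 0.0502 0.1594] F [ 5.2 -2.9 -7.2] T [-0.49 -1.12  0.04] w 0.0097
z [ 0.002  0.    -1.   ] yaw x 159.42
```

View pics/c9.png

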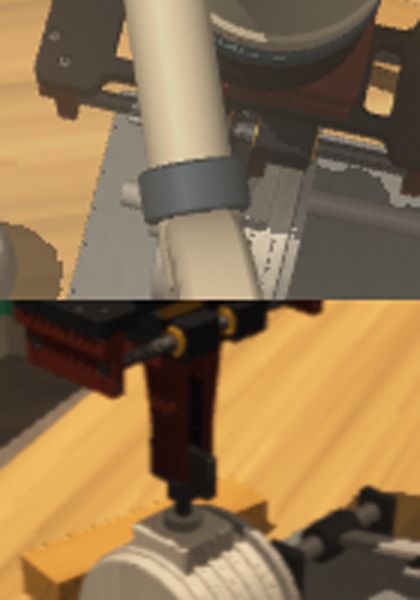

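```bash
python3 -c "
from rig import *
print(hand_in()); o=observe(); print(o['clock'],o['gripper_width'],o['eef_pos'])"
```

```text
the job is handed in; nothing more can be done
None
the job is handed in; nothing more can be done
```

The brake is adjusted and handed in, with the arm still gripping the thumbscrew a quarter turn back from its seat. The clock read about 14.5 s of the allowed 51 s.

- **Pedal:** I pressed it with shut fingers until force rose from 8 N to about 18 N with no more travel. The side view showed the tread flat on its stop. After release, a later picture showed it back up.
- **Thumbscrew:** Torque climbed sharply at about 69° tool yaw; I had estimated the seat at 69.8° from the images. I then backed it off to 159.4°, about 90° from the seat. The finger opening was 9.7 mm at 30 N, which matches the 10 mm wing. The final side view shows it held and square to the plate's long side.
- **TCP mismatch:** The fingertips were about 20–25 mm higher than the reported TCP, judging by both the pictures and the pedal contact. I worked from force and images instead.
- **First grip:** My first close landed on the hub just below the wing with light force. I opened, rose 15 mm and regripped on the wing.
- **Not fully confirmed:** The seat angle is good to about ±0.5°. The arm hid the wing from the top camera at the end, so its final angle comes from the tool yaw and the side view. A side load of about 6 N and a downward load of about 7 N were still on the wrist.
- **Spanner, tin and offcut:** I did not touch them. The tin and offcut still look in place in the late pictures, but I took no final picture of the spanner.

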